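# Bring the macro camera up to its focus stop

## Task

Bring the small macro camera into focus on the specimen: on the focus rail, press down the release pad in the middle of the camera carriage to free its brake and, keeping it pressed, push the carriage along the rail until its nose rests against the marked stop block. Then let the pad spring up so that the brake holds the carriage there, and back away. Only press and push: do not drag the carriage with the brake on, do not touch the camera, do not shift the stop, and leave the loose things round the rail where they are.

Things in the scene. Friction and masses are not known exactly. Their poses are not given: they have to be found in the camera images.
- focus_rail: Aluminium T-rail on a 70 mm wide flange, fixed to the bench, lying crosswise before the robot, y = -225 to +205 mm in its frame. Origin on the bench under its centre line; y axis along the rail towards the dark upright specimen plate (52 mm wide, 86 mm high, at y = 181 to 191 mm, a round specimen standing against it, face at y = 164 mm); x across the rail, away from the robot.
- pad_top (a point): Centre of the face of the release pad: black, ribbed, in the middle of the carriage, 42 mm across the rail, 54 mm along it, face 56 mm above the bench when up. A rounded ridge 4 mm high crosses each end, 38 mm clear between them: a closed fingertip fits between and pushes on the ridge ahead. The camera begins 45 mm from this point towards rail +y, and is 23 mm higher.
- release_pad (a joint): How far the release pad is pressed down, m: about 0 up (brake on), 0.007 fully down. Spring: about 15 N at first, 18 N fully down; springs back when let go. Below 0.001 the brake holds the carriage by friction (about 11 N to force it); from 0.002 it is free and runs with 1 to 2 N.
- carriage (a joint): Position of the carriage (aluminium, 60 mm wide, 135 mm long, top plate 30 to 42 mm above the bench) along the rail, m: y of the pad's centre in the rail's frame, growing towards the stop and specimen. Starts at -0.168 to -0.105.
- carriage_nose (a point): Middle of the carriage's flat nose face, 75 mm ahead of the pad's centre (+y of the rail), 36 mm above the bench; this face meets the stop. Axes as the rail's.
- stop_face (a point): Middle of the face of the marked stop block that the carriage's nose meets, 36 mm above the bench; axes as the rail's. A dark steel block straddling the rail between carriage and specimen, 50 mm across, 24 mm along, top at 40 mm, an engraved index line across its top, a black thumbscrew on the robot's side. The camera's lens passes 5 mm above it.
- focus_stop (a joint): Setting of the stop block along the rail, m: its face is at y = 0.050 + this value in the rail's frame. Starts at 0 to 0.05. Its thumbscrew holds it against about 45 N.
- macro_camera: The macro camera on the front end of the carriage: a grey 32 mm cube with cooling fins and a 33 mm thick black lens pointing along the rail (+y) at the specimen, 45 to 110 mm ahead of the pad's centre, from 42 to 79 mm above the bench. Origin: its tilt pivot, 60 mm ahead of the pad's centre, 45 mm above the bench. Not to be touched.
- mount_a: A loose specimen mount, 30 mm across, 17 mm high, on the bench on the robot's side of the rail. Origin: centre of the underside. Leave alone.
- mount_b: A loose specimen mount, 30 mm across, 20 mm high, on the bench on the robot's side of the rail. Origin: centre of the underside. Leave alone.
- loupe: A loose black stand magnifier, 38 mm across and 38 mm high, on the robot's side of the rail. Origin: centre of the underside. Leave alone.
- tweezers: Loose steel tweezers, 136 mm long, 8 mm high, lying behind the rail. Origin: centre of the underside. Leave alone.
- clay: A loose block of green plasticine, 34 x 52 x 18 mm, on the robot's side of the rail. Origin: centre of the underside. Leave alone.

How it is judged:
On the way, in this order (a step that is already met when the one before it is completed fails the run):
1. the release pad is pressed down while the carriage still stands where it was (value of joint release_pad above 0.002 m and distance of carriage_nose from where it was at the start of the episode below 0.01 m), for 0.05 s.
2. the carriage is at the stop with the pad still pressed (value of joint release_pad above 0.0015 m and y of carriage_nose in the frame of stop_face between -0.002 and 0.002 m), for 0.1 s.
At the end, for the whole second after the job is handed in: The carriage's nose rests against the stop (gap under 2 mm), the release pad is up (under 1 mm pressed) so that the brake is on, the carriage is at rest and the stop is within 2 mm of where it was set (y of carriage_nose in the frame of stop_face between -0.002 and 0.002 m and value of joint release_pad below 0.001 m and velocity of joint carriage between -0.003 and 0.003 m/s and distance of stop_face from where it was at the start of the episode below 0.002 m); the robot touches nothing.
It fails at once if the carriage is dragged with its brake on (on its way, more than 3 mm from its start and 4 mm from the stop, faster than 30 mm/s with the pad pressed less than 1 mm) (value of joint release_pad below 0.001 m and distance of carriage_nose from where it was at the start of the episode above 0.003 m and y of carriage_nose in the frame of stop_face below -0.004 m and (velocity of joint carriage above 0.03 m/s or velocity of joint carriage below -0.03 m/s)).
It fails at once if the robot touches the camera (over 1 N) (contact force between any of the fingers, the arm and macro_camera above 1 N).
It fails at once if the stop is shifted on the rail by more than 2 mm (distance of stop_face from where it was at the start of the episode above 0.002 m).
It fails at once if a loose thing is lifted, carried or shoved more than 15 mm (distance of any of mount_a, mount_b, loupe, tweezers, clay from where it was at the start of the episode above 0.015 m).
It also fails if it takes over 35 s, if anything falls off the work surface, if the arm or the gripper's body presses on something with over 40 N, if the wrist force passes 120 N, or if a joint passes its speed limit or range.

## Robot

A 6-joint arm with a two-finger parallel gripper is mounted at the origin on a cart in front of the work surface, level with it; the furniture and walls round the work are solid. World frame = base frame: x ahead of the robot, y to its left, z up, the work surface at z = 0. Lengths are in m, angles in rad, forces in N, time in s.
With the tool pointing down it reaches from about 0.325 to 0.85 m from the base axis. Payload 15.5 kg.
Tool frame: the origin (TCP) lies midway between the tips of the shut fingers; the grasp point (between the pads) lies 19 mm behind it; z points along the fingers, y is the line along which they close (so a half turn about z gives the same grasp; the last joint's range is limited). The gripper opens to 91 mm and grips with 3 to 60 N. Pads are 32 mm wide; open, the fingers measure 118 mm over their backs; the gripper's body (76 mm by 178 mm) begins 60 mm behind the grasp point.
Start: joints at [-1.325, 0.494, 1.345, -0, 1.302, -0.096], TCP at [0.209, -0.589, 0.192] pointing down, gripper open.
Joint ranges: [-2.91, 2.91], [-0.82, 2.16], [0.22, 2.67], [-1.22, 4.37], [0.12, 2.79], [-3.08, 3.08]. Speed limits (rad/s): [1.89, 1.89, 2.57, 3.01, 3.01, 3.01].

## Interface

Orientations are given as a 3x3 rotation matrix whose columns are the frame's x, y, z axes.
In Python, from bench import arm gives the robot as it stands. Calls block until the motion is done:
- arm.reach(position, orientation): joint-space move of the TCP to a pose.
- arm.move_linear(position, rotation=None, max_speed=0.15, max_force=None): straight line of the TCP; rotation=None keeps the orientation; max_speed is the mean speed in m/s. With max_force (N) it stops when the force on the tool has changed by that much, and returns True; else False.
- arm.set_joints(angles): joint-space move.
- arm.set_gripper(opening): finger opening in m; the grip force is fixed at half the most; returns when the fingers have stopped.
- arm.sleep(seconds).
- arm.ik(position, orientation): joint angles nearest the present ones, or None.
- arm.capture(name): name is "scene" or "top" or "wrist"; returns a dict with "pixels" (384x512x3 uint8, red, green, blue), "mtx" (3x3 intrinsics, pixels), "position" and "rotation" of the camera in the world; the wrist camera has in their place "hand_eye" (4x4, takes a point from camera to tool coordinates, whose origin is the TCP and whose axes are the flange's). Camera axes: x right, y down, z forward; pixel columns grow to the right and rows downward; lengths in m; the calibration is good to about 2 mm. The wrist camera is an equidistant fisheye: a pixel r from the principal point sees the ray r / f radians off the axis. A picture is of the moment at which its call begins: read the wrist's pose just before it. There is no depth.
A pose or a line that the arm cannot do raises arm.PlanningError and nothing moves.
- arm.hand_in(): hands the job in; it is judged then, once.
Readings, each from a call of its own:
- arm.current_time(): time.
- arm.current_qpos(): joint angles.
- arm.current_qvel(): joint speeds.
- arm.current_effort(): joint torques, N m.
- arm.current_position(): TCP position.
- arm.current_eef_rot(): TCP orientation.
- arm.current_contact_force(): force on the tool from outside, world axes, zero at the start.
- arm.current_torque(): the same for the moment, N m.
- arm.current_gripper_width(): finger opening in m.
- arm.current_grip_force(): force on a finger pad.
Only numpy, scipy, OpenCV 4.12 (cv2) and the standard library are available. Lean on these libraries where they do the work, as an engineer would, in place of code of your own. Each camera call takes 0.05 s, during which the arm holds its last target. There are 200 camera calls.

## Working session

There is one attempt and no reset: what is moved stays moved. The work goes in short steps, each a Python script; the robot and the scene stay as the last script left them, time stands still between calls to the robot, and variables do not carry over. Pictures are saved under pics/ and viewed, at most 11 in all, crops included, and the job is handed in when it is done.

```bash
mkdir -p pics
cat > h.py <<'E'
import numpy as np, cv2
from bench import arm
def snap(n,f):
    c=arm.capture(n); cv2.imwrite('pics/'+f,cv2.cvtColor(c['pixels'],cv2.COLOR_RGB2BGR)); return c
def ray(c,u,v):
    d=np.linalg.inv(c['mtx'])@[u,v,1.]; d=np.array(c['rotation'])@d; return np.array(c['position']),d
def onz(c,u,v,z):
    p,d=ray(c,u,v); return p+d*(z-p[2])/d[2]
def proj(c,P):
    q=np.array(c['rotation']).T@(np.asarray(P)-c['position']); q=c['mtx']@q; return q[:2]/q[2]
E
python3 - <<'E'
from h import *
import pickle
C={n:snap(n,n+'0.png') for n in('scene','top')}
pickle.dump(C,open('c.pkl','wb'))
for n in C: print(n,C[n]['position'],C[n]['rotation'],C[n]['mtx'])
print(arm.current_time(),arm.current_eef_rot())
E
```

```text
scene [-0.00500356  0.55099019  0.58192607] [[-0.71262842 -0.40950819  0.56961722]
 [-0.70137763  0.39832412 -0.59110686]
 [ 0.01517083 -0.82075632 -0.57107697]] [[463.34250998   0.         255.09699357]
 [  0.         463.34250998 191.35392971]
 [  0.           0.           1.        ]]
top [0.40943731 0.02661185 1.09562982] [[ 0.01034971 -0.99535256  0.09574014]
 [-0.99951946 -0.01309546 -0.02809542]
 [ 0.02921861 -0.09540335 -0.99500979]] [[493.17396929   0.         250.33544894]
 [  0.         493.17396929 191.70701844]
 [  0.           0.           1.        ]]
0.1 [[ 9.42159516e-01  3.35164697e-01 -2.67776491e-04]
 [ 3.35164793e-01 -9.42158976e-01  1.01238271e-03]
 [ 8.70269212e-05 -1.04357526e-03 -9.99999452e-01]]
```

View pics/scene0.png

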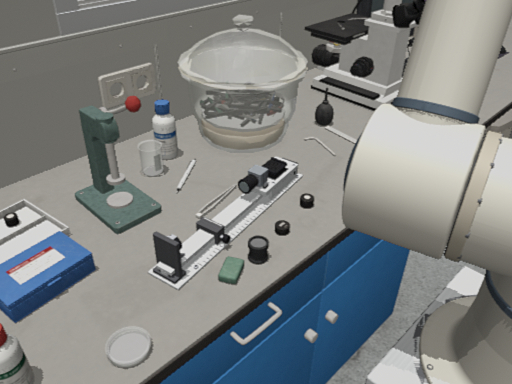

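View pics/top0.png

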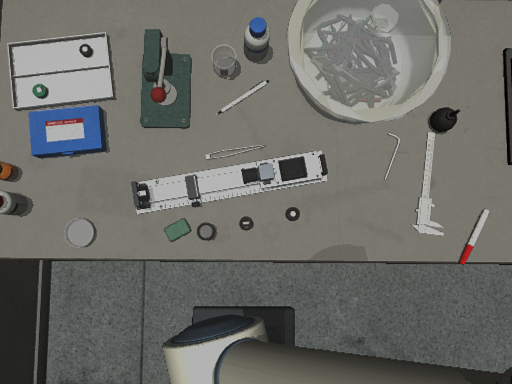

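The scene view shows the rail running from the dark plate (168,255) to (290,165). The stop is near (213,232) and the camera near (255,178). In the top view the pad is at about (292,168), the stop at (193,186) and the plate at (141,195). A tall bowl stands behind the pad. Next I'll enlarge both views.

Run:
```python
import cv2
a=cv2.imread('pics/top0.png')[140:220,130:335]; b=cv2.imread('pics/scene0.png')[145:290,140:310]
cv2.imwrite('pics/topc.png',cv2.resize(a,None,fx=3.9,fy=3.9,interpolation=cv2.INTER_CUBIC))
cv2.imwrite('pics/scenec.png',cv2.resize(b,None,fx=4,fy=4,interpolation=cv2.INTER_CUBIC))
```

```text
(no output)
```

View pics/topc.png

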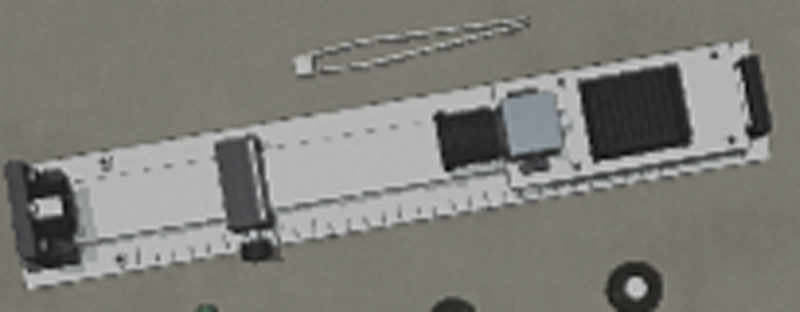

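View pics/scenec.png

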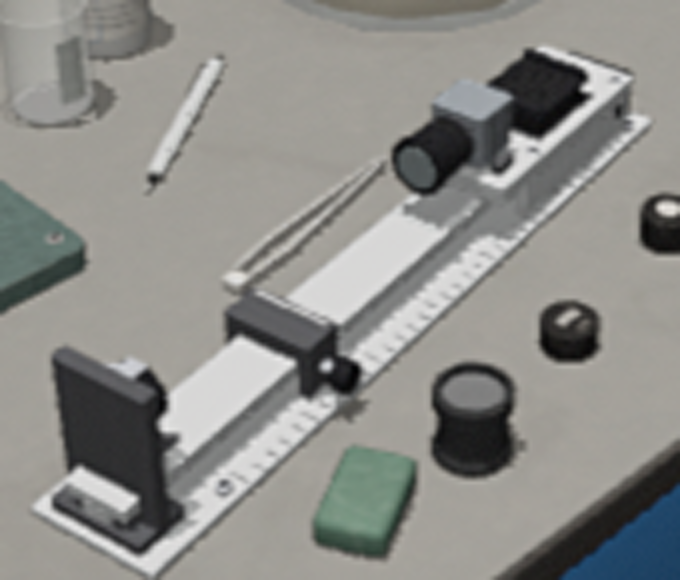

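The top crop shows the pad corners at (580,82), (680,68), (692,147) and (594,160). The front flange edge runs (770,157)→(28,288), and the stop face edge is at about (271,228)–(257,135). In the scene crop the pad's top corners are about (492,88), (527,52), (585,75) and (545,110). I'll compute positions from these.

Run:
```python
from h import *
import pickle
C=pickle.load(open('c.pkl','rb')); T,S=C['top'],C['scene']
t=lambda u,v:((u+.5)/3.9-.5+130,(v+.5)/3.9-.5+140)
s=lambda u,v:((u+.5)/4-.5+140,(v+.5)/4-.5+145)
def tri(a,b):
    p,d=ray(T,*a);q,e=ray(S,*b);x,*_=np.linalg.lstsq(np.c_[d,-e],q-p,rcond=None)
    return ((p+d*x[0]+q+e*x[1])/2).round(4), np.linalg.norm(p+d*x[0]-q-e*x[1]).round(4)
a=onz(T,*t(770,157),.004);b=onz(T,*t(28,288),.004);print('flange',a,b,np.linalg.norm(a-b))
print('tri near corners',tri(t(770,157),s(650,122)),tri(t(28,288),s(152,575)))
g=cv2.cvtColor(T['pixels'],cv2.COLOR_RGB2GRAY)
m=np.zeros_like(g);m[153:185,275:312]=(g[153:185,275:312]<75)*255
ct=max(cv2.findContours(m,0,2)[0],key=cv2.contourArea);r=cv2.minAreaRect(ct);print('pad rect',r)
for z in(.056,.060):print(onz(T,*r[0],z))
# pad corners order: +y far, -y far, -y near, +y near
tc=[(580,82),(680,68),(692,147),(594,160)];sc=[(492,88),(527,52),(585,72),(545,108)]
for i in range(4):print('pad',tri(t(*tc[i]),s(*sc[i])))
for p in[(257,135),(271,228)]:print('stop',onz(T,*t(*p),.04))
# scene: stop top edges on carriage side
for p in[(253,293),(337,325)]:print('stopS',onz(S,*s(*p),.04))
y=(b-a)/np.linalg.norm(b-a);y[2]=0;print('y',y,np.degrees(np.arctan2(y[1],y[0])))
# bowl rim extents
for p in[(300,90),(330,118),(360,123)]:
  for z in(.03,.1,.15):print('bowl',p,z,onz(T,*p,z)[:2])
```

```text
flange [ 0.543338   -0.17586475  0.004     ] [0.46307274 0.24518178 0.004     ] 0.4286288497034024
tri near corners (array([ 0.5442, -0.176 ,  0.0008]), np.float64(0.0013)) (array([0.4638, 0.2464, 0.0014]), np.float64(0.0018))
pad rect ((292.4599609375, 168.77999877929688), (20.66126823425293, 25.491178512573242), 79.69515228271484)
[ 0.55978946 -0.09213712  0.056     ]
[ 0.55921097 -0.09168023  0.06      ]
pad (array([ 0.5729, -0.0643,  0.06  ]), np.float64(0.0086))
pad (array([ 0.587 , -0.116 ,  0.0543]), np.float64(0.0033))
pad (array([ 0.5449, -0.1206,  0.0576]), np.float64(0.0083))
pad (array([ 0.5332, -0.0691,  0.0628]), np.float64(0.0001))
stop [0.54720117 0.11515947 0.04      ]
stop [0.49583242 0.10641502 0.04      ]
stopS [0.54280732 0.12318149 0.04      ]
stopS [0.49745172 0.1109721  0.04      ]
y [-0.18726051  0.98231029  0.        ] 100.79295387903717
bowl (300, 90) 0.03 [ 0.74045303 -0.11152471]
bowl (300, 90) 0.1 [ 0.71870899 -0.10245068]
bowl (300, 90) 0.15 [ 0.70317753 -0.09596923]
bowl (330, 118) 0.03 [ 0.67820731 -0.17820411]
bowl (330, 118) 0.1 [ 0.66055212 -0.16474999]
bowl (330, 118) 0.15 [ 0.64794127 -0.1551399 ]
bowl (360, 123) 0.03 [ 0.66809172 -0.24495717]
bowl (360, 123) 0.1 [ 0.65110101 -0.22711812]
bowl (360, 123) 0.15 [ 0.63896479 -0.21437593]
```

Rail y points along (-0.187, 0.982), the pad is at about (0.560, -0.092) and the stop face is at y' ≈ 0.062–0.067. I'll shut the gripper, come in clear of the bowl, and check with the wrist camera.

```bash
cat >> h.py <<'E'
yr=np.array([-.18726,.98231,0]); xr=np.array([.98231,.18726,0])
O=np.array([.5367,.0515,0]); R=np.c_[xr,-yr,[0,0,-1.]]
def W(x,y,z): return O+x*xr+y*yr+[0,0,z]
def loc(p): p=np.asarray(p)-O; return np.array([p@xr,p@yr,p[2]])
E
python3 - <<'E'
from h import *
import pickle
arm.set_gripper(0)
arm.reach([.46,-.25,.2],R)
arm.move_linear(W(-.003,-.145,.14),R)
p,r=arm.current_position(),arm.current_eef_rot()
c=snap('wrist','w0.png'); c['p'],c['r']=p,r; pickle.dump(c,open('w.pkl','wb'))
print(p,loc(p),c['mtx'],c['hand_eye'],arm.current_time(),arm.current_gripper_width())
c2=snap('scene','scene1.png')
E
```

```text
[ 0.56071876 -0.09212178  0.14022   ] [-0.00330075 -0.14557887  0.14022   ] [[297.31863964   0.         258.05781735]
 [  0.         297.31863964 190.70809643]
 [  0.           0.           1.        ]] [[ 3.19364710e-05 -9.71917090e-01 -2.35323541e-01  6.62469768e-02]
 [ 9.99999997e-01  1.54040964e-05  7.20920919e-05  3.99910096e-04]
 [-6.64425897e-05 -2.35323543e-01  9.71917088e-01 -1.93584306e-01]
 [ 0.00000000e+00  0.00000000e+00  0.00000000e+00  1.00000000e+00]] 4.5417 0.0007876899410385939
```

View pics/w0.png

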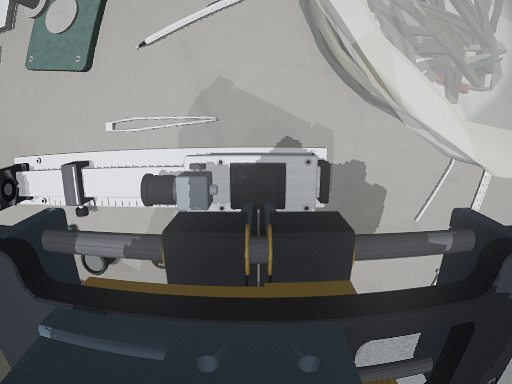

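View pics/scene1.png

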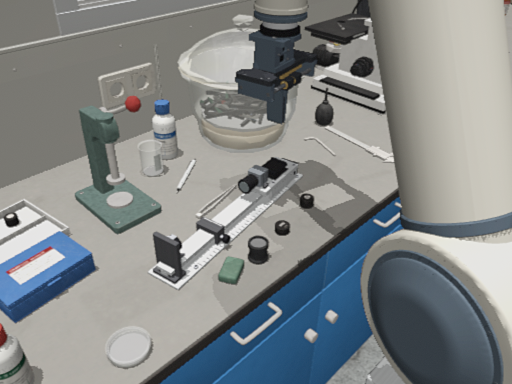

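The wrist view shows the pad at columns 230–286 from row 163, and the stop block at columns 62–88 (row ~180). The fingers at columns 247–272 line up with the pad. The scene view shows the hand above it, clear of the bowl.

Run:
```python
from h import *
import pickle
c=pickle.load(open('w.pkl','rb'));K=c['mtx'];H=np.array(c['hand_eye'])
def wz(u,v,z):
    a=np.array([u-K[0,2],v-K[1,2]])/K[0,0];th=np.linalg.norm(a)
    d=np.r_[a/th*np.sin(th),np.cos(th)]; M=np.array(c['r'])
    d=M@H[:3,:3]@d; o=M@H[:3,3]+c['p']; return loc(o+d*(z-o[2])/d[2]).round(4)
g=cv2.cvtColor(c['pixels'],cv2.COLOR_RGB2GRAY)
print(g[185,222:294].tolist());print(g[155:215,240].tolist());print(g[180,58:98].tolist())
for n,u,v,z in[('pad+y',230,185,.06),('pad-y',286,185,.06),('pad+x',258,163,.056),('pad-x',240,209,.056),('stop',76,162,.04),('stop',88,165,.04),('stop',89,190,.04),('flange -y far',326,149,.003),('nose',186,185,.042)]:print(n,wz(u,v,z))
```

```text
[161, 164, 161, 161, 162, 162, 165, 147, 64, 57, 57, 57, 58, 56, 56, 55, 57, 58, 56, 57, 60, 56, 58, 57, 55, 53, 57, 55, 54, 56, 54, 53, 56, 53, 56, 54, 54, 55, 55, 52, 55, 50, 55, 53, 53, 55, 55, 54, 52, 52, 53, 55, 53, 54, 55, 52, 50, 51, 53, 52, 55, 50, 45, 79, 143, 163, 162, 162, 161, 161, 161, 162]
[160, 210, 222, 220, 220, 221, 224, 186, 104, 72, 70, 59, 69, 76, 71, 62, 62, 64, 63, 65, 65, 65, 63, 59, 57, 57, 60, 57, 58, 58, 56, 56, 56, 57, 56, 53, 53, 53, 52, 51, 51, 48, 50, 51, 50, 50, 50, 48, 45, 46, 47, 45, 42, 32, 174, 173, 117, 51, 38, 38]
[220, 220, 222, 226, 176, 102, 107, 109, 105, 111, 113, 111, 109, 108, 108, 111, 226, 171, 105, 80, 47, 43, 45, 41, 116, 164, 227, 222, 222, 221, 222, 221, 221, 221, 221, 222, 221, 221, 221, 221]
pad+y [ 0.0022 -0.1195  0.06  ]
pad-y [ 0.0022 -0.1725  0.06  ]
pad+x [ 0.0226 -0.146   0.056 ]
pad-x [-0.0227 -0.1283  0.056 ]
stop [0.0256 0.0615 0.04  ]
stop [0.0216 0.0446 0.04  ]
stop [-0.0072  0.047   0.04  ]
flange -y far [ 0.0315 -0.2231  0.003 ]
nose [-0.0016 -0.0721  0.042 ]
```

The wrist view puts the pad centre at rail (0, -0.146) and the stop face at y ≈ 0.062. Now I'll press.

Run:
```python
from h import *
arm.move_linear(W(0,-.146,.068),R,max_speed=.1)
f0=np.array(arm.current_contact_force())
print(arm.move_linear(W(0,-.146,.0505),R,max_speed=.03,max_force=25))
arm.sleep(.2)
p=arm.current_position();print(loc(p),f0,arm.current_contact_force(),arm.current_time())
```

```text
False
[ 8.43566458e-05 -1.46045479e-01  5.06578672e-02] [-0.72541035 -0.32560475 -0.21019939] [ 0.59067853  0.49611096 -0.08060151] 6.3917
```

There's no contact yet at z = 0.0507. I'll go on down, guarded by force.

Run:
```python
from h import *
for z in (.048,.045):
    r=arm.move_linear(W(0,-.146,z),R,max_speed=.02,max_force=9); arm.sleep(.15)
    print(r,loc(arm.current_position()),arm.current_contact_force(),arm.current_time())
    if r: break
snap('scene','scene2.png'); a=cv2.imread('pics/scene2.png')[100:250,180:330]
w=snap('wrist','w2.png'); b=cv2.imread('pics/w2.png')[120:270,180:330]
cv2.imwrite('pics/m2.png',cv2.resize(np.hstack([a,b]),None,fx=2.6,fy=2.6,interpolation=cv2.INTER_CUBIC))
```

```text
False [ 8.70526199e-06 -1.45981868e-01  4.80005203e-02] [ 0.22480442  0.38722326 -1.51530587] 6.8167
False [-1.03717082e-05 -1.46002812e-01  4.49821564e-02] [-0.03557863  0.66897255  0.10103789] 7.2667
```

View pics/m2.png

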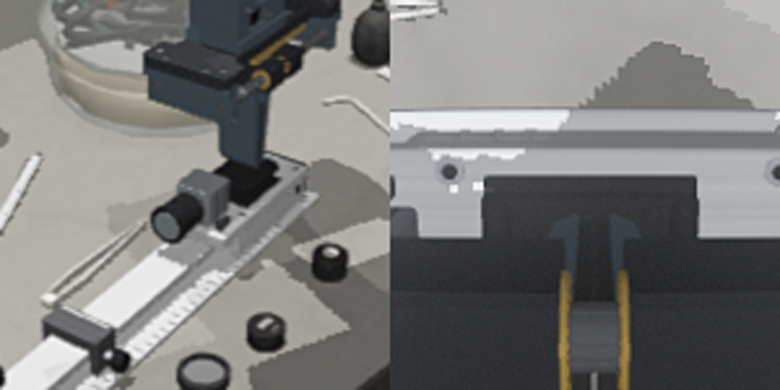

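The finger is over the pad, centred to about 2 mm, and still slightly above it, so the reported height or the closed-finger tip is off a few mm. I'll keep going down under guard.

Run:
```python
from h import *
S=arm.capture('scene')
for z in(.045,.055,.065):print(proj(S,W(0,-.146,z)))
r=arm.move_linear(W(0,-.1455,.034),R,max_speed=.015,max_force=7)
print(r,loc(arm.current_position()),arm.current_contact_force(),arm.current_time())
```

```text
[272.17624719 169.15468553]
[272.34322761 165.24485714]
[272.5121164  161.29034428]
True [-1.23813203e-04 -1.45461433e-01  3.42530700e-02] [-0.63117889  0.79609936  6.12596128] 8.1083
```

Run:
```python
from h import *
snap('scene','scene3.png'); a=cv2.imread('pics/scene3.png')[110:220,220:330]
cv2.imwrite('pics/m3.png',cv2.resize(a,None,fx=5,fy=5,interpolation=cv2.INTER_CUBIC))
arm.sleep(.1);print(loc(arm.current_position()),arm.current_contact_force(),arm.current_torque(),arm.current_gripper_width())
```

```text
[-0.00015712 -0.14546286  0.03424465] [-0.52128181  0.82303224  5.81945156] [ 0.04312103  0.11972326 -0.00724525] 0.0004584770846673108
```

View pics/m3.png

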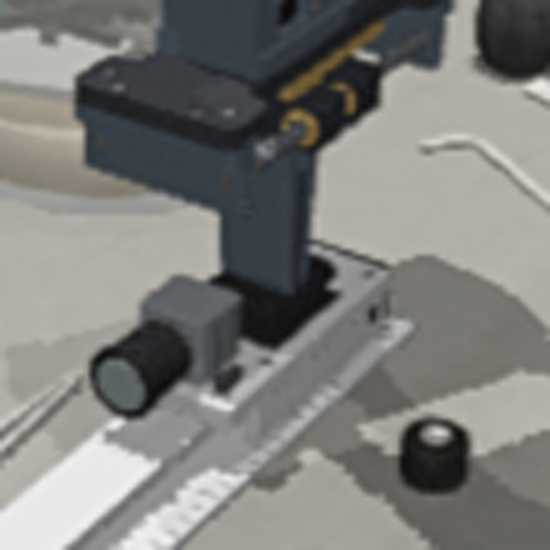

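The fingertip rests on the pad face at reported z ≈ 0.0343, clear of the camera. I'll press 5 mm.

Run:
```python
from h import *
r=arm.move_linear(W(0,-.1455,.0290),R,max_speed=.02,max_force=20)
arm.sleep(.2)
print(r,loc(arm.current_position()),arm.current_contact_force(),arm.current_time())
```

```text
False [-4.96854487e-05 -1.45550717e-01  2.96701422e-02] [-5.79015942  0.19647282 16.5842301 ] 8.8583
```

Run:
```python
from h import *
r=arm.move_linear(W(0,.012,.0290),R,max_speed=.05,max_force=9)
print(r,loc(arm.current_position()),arm.current_contact_force(),arm.current_time())
arm.sleep(.2);f=np.array(arm.current_contact_force())
print(loc(arm.current_position()),f@xr,f@yr,f[2])
snap('top','top4.png'); a=cv2.imread('pics/top4.png')[140:220,130:335]
s=snap('scene','scene4.png'); b=cv2.imread('pics/scene4.png')[120:280,140:310]
cv2.imwrite('pics/m4.png',cv2.resize(b,None,fx=3.7,fy=3.7,interpolation=cv2.INTER_CUBIC))
```

```text
True [ 0.00036341 -0.0105658   0.03001605] [-2.79140015  0.66180116 16.74496736] 11.2083
[ 0.00035279 -0.01071439  0.03015385] -2.620428791804505 2.2532188715689614 17.12696630780165
```

View pics/m4.png

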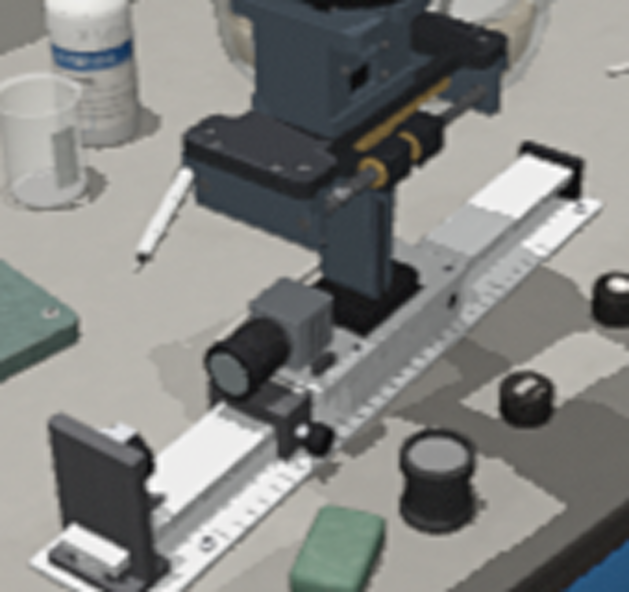

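The carriage nose is at, or very near, the stop. I'll push again gently to confirm.

Run:
```python
from h import *
for k in range(2):
    r=arm.move_linear(W(0,.006,.0290),R,max_speed=.02,max_force=9)
    f=np.array(arm.current_contact_force());print(r,loc(arm.current_position()),f@xr,f@yr,f[2])
    arm.sleep(.2);f=np.array(arm.current_contact_force());print(loc(arm.current_position()),f@xr,f@yr,f[2],arm.current_time())
    if k==0 and r and f@yr<-4: break
```

```text
True [ 0.00046476 -0.01028272  0.03045283] -2.8727732923663747 -1.9432684196856316 15.071553362297712
[ 0.00046357 -0.0103114   0.03062159] -3.0815517847681875 0.05100748020624779 16.023519375249542 11.9917
True [ 0.00067079 -0.0095624   0.03086571] -3.0252626066493873 -0.7248240611912213 16.458647784220158
[ 0.00069117 -0.00955629  0.03103042] -3.4304570504516363 -0.5015686478887791 16.967950287094105 12.4917
```

Run:
```python
from h import *
def st(s):
    f=np.array(arm.current_contact_force());print(s,loc(arm.current_position()),f@xr,f@yr,f[2],arm.current_time())
p=loc(arm.current_position())
arm.move_linear(W(p[0],p[1],.0285),R,max_speed=.02);arm.sleep(.1);st('press')
for y in(-.007,-.004,-.001,.002):
    r=arm.move_linear(W(p[0],y,.0285),R,max_speed=.02,max_force=18);st(r);arm.sleep(.15);st(r)
    f=np.array(arm.current_contact_force())
    if r or f@yr<-12: break
w=snap('wrist','w5.png');t=snap('top','top5.png')
a=cv2.imread('pics/w5.png')[130:230,60:320];b=cv2.imread('pics/top5.png')[130:230,130:335]
a=cv2.resize(a,None,fx=3,fy=3,interpolation=cv2.INTER_CUBIC);b=cv2.resize(b,(780,280),interpolation=cv2.INTER_CUBIC)
cv2.imwrite('pics/m5.png',np.vstack([a,b]))
```

```text
press [ 0.00064876 -0.00955459  0.0291085 ] -5.4595723159666285 0.6254265697815948 16.97772024039614 12.8417
False [ 0.00110621 -0.00773555  0.02927447] -4.435793303612236 -7.477520412458992 16.891585171378 13.1167
False [ 0.00112872 -0.00774072  0.02926115] -4.422088119450874 -6.297830529154457 16.1289325916664 13.2667
False [ 0.00160159 -0.00493334  0.02939016] -3.107012189680193 -7.481241742779896 16.74798694594766 13.5667
False [ 0.00160503 -0.00493231  0.02941065] -2.508769578612826 -8.023971035065648 16.479312265324893 13.7167
False [ 0.00188537 -0.00193006  0.02948517] -1.498758752666662 -7.895921753979993 17.14722405413826 14.0167
False [ 0.00190014 -0.00191783  0.02947512] -0.8317932692747833 -7.323148857721525 17.047259992051657 14.1667
False [0.00206684 0.00056562 0.02953273] -1.1823385877715427 -12.239305424820829 16.653881544756427 14.4667
False [0.00208659 0.00057272 0.0295329 ] -1.8077654424776701 -11.173931582679772 17.163753777244207 14.6167
```

View pics/m5.png

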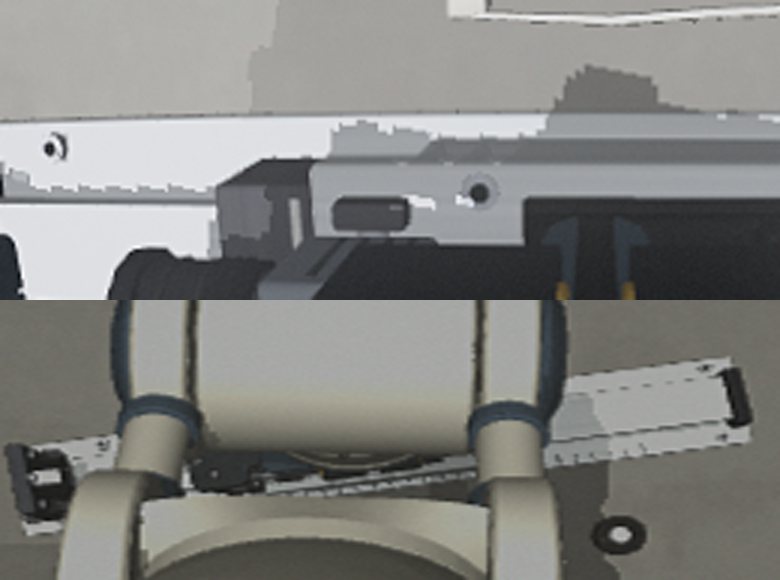

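In the wrist view the carriage's front edge abuts the stop block, and the push force rose to 12 N at the ridge. I'll lift straight up so the pad springs back.

Run:
```python
from h import *
p=loc(arm.current_position())
arm.move_linear(W(p[0],p[1]+.0003,.045),R,max_speed=.03)
arm.move_linear(W(p[0],p[1],.16),R,max_speed=.12)
arm.sleep(.2)
q,r=arm.current_position(),arm.current_eef_rot()
c=snap('wrist','w6.png');print(arm.current_contact_force(),arm.current_time())
a=cv2.imread('pics/w6.png')[130:230,50:310]
cv2.imwrite('pics/m6.png',cv2.resize(a,None,fx=3,fy=3,interpolation=cv2.INTER_CUBIC))
```

```text
[-0.31347814  0.47392715 -0.49853301] 16.775
```

View pics/m6.png

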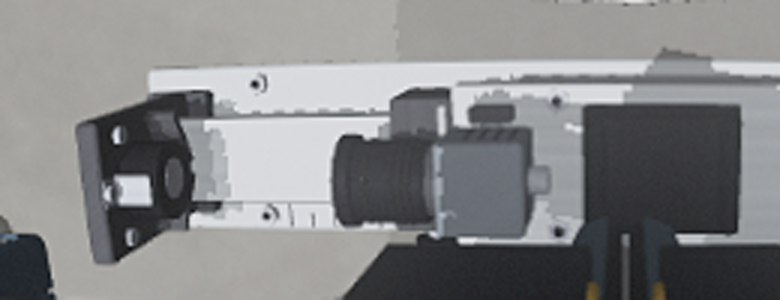

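The carriage edge still abuts the stop (crop column ~450), the pad is free and the hand is clear. I'm handing it in.

```bash
python3 -c "
from bench import arm
print(arm.hand_in())"
```

```text
the job is handed in; nothing more can be done
None
```

I pushed the carriage to the stop with the pad held down, let the pad up, backed the arm clear and handed in at about 17 s; the last wrist picture shows the carriage edge against the stop, but the hand-in returned no verdict.

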